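Show the meat thermometer to the grill camera

TASK

Draw the dial thermometer straight up out of the tool caddy and hold it up to the clamp-on camera so it can read the dial: dial centred on the lens axis about 15 cm in front of the glass, face turned squarely to the lens, and stem pointing down as the camera sees it. Finish while still holding it there, still, in the gripper; do not touch the camera, and do not disturb the two skewers in the caddy or the brush, jar and tong tips on the shelf.

Things in the scene. Friction and masses are not known exactly. Their poses are not given: they have to be found in the camera images.
- thermometer: Steel lollipop-shaped thermometer, 90 g, upright in a caddy hole. Dial 46 mm across, 14 mm thick; neck 16 mm across, its underside (35 mm below the origin) on the caddy's top; stem 5 mm across. Origin: dial centre. Own +x points out of the white face with pointer (back plain), at the start within 0.8 rad of world +x; own -z runs down the stem, y across the dial. Grip the rim from above along y.
- stem_tip (a point): The lower end of the thermometer's stem, 125 mm below the dial's centre
- caddy: Fixed aluminium tool caddy clamped to the far rim of the shelf, 80 mm deep (x), 270 mm wide (y), 115 mm high, with three vertical 8 mm holes through its 25 mm thick top, at own y = -95, 0 and +95 mm. Origin on the shelf surface under the middle hole; axes parallel to the world's.
- cam_head: Grey camera head, 50 x 58 x 44 mm, black lens barrel 34 mm across, on a post clamped to the far rim; stays as set. Origin at its centre, the pan and tilt pivot, 270 mm above the shelf. It looks along own -x, towards the robot within 0.3 rad and 0.2 to 0.45 rad downward; own z is up in its picture. A thermometer shown as asked has its x, y, z axes parallel to this head's.
- lens (a point): Centre of the lens glass, 35 mm in front of the head's centre along its own -x
- view (a point): The point in the air on the lens axis 150 mm in front of the lens glass (185 mm from the head's centre), where the dial's centre is to be; axes as the head's
- cam_clamp: The camera's fixed clamp on the far rim; its post, 16 mm across, stands 55 mm beyond this origin in x; origin on the shelf surface. It carries post and head.
- ring_skewer: Steel skewer with a ring of 30 mm at the top, standing in another caddy hole, up to 38 mm above the caddy's top; origin at its seat on the caddy's top. Leave alone.
- wood_skewer: Skewer with a turned wooden grip 22 mm across and 38 mm high above the caddy's top, standing in the remaining hole; origin at its seat on the caddy's top. Leave alone.
- brush: Grey plastic grill brush, 180 mm long, 36 mm high, lying on the shelf; origin under it about where handle and head meet. Leave alone.
- jar: Squat glass jar with steel screw lid, 72 mm across, 62 mm high, upright on the shelf; origin at the centre of its underside. Leave alone.
- tong_tip_a: Silicone tong tip, 55 x 30 x 19 mm, lying on the shelf; origin at the centre of its underside. Leave alone.
- tong_tip_b: The other, equal silicone tong tip. Leave alone.
There are look-alikes about, which are no part of the job. What is shaped like the thermometer but blue or red is not meant.

How it is judged:
On the way:
1. the thermometer is gripped and drawn upright out of the caddy, stem end above the caddy's top (height (world z) of stem_tip above 0.118 m and angle between thermometer's own z axis and vertical below 0.5 rad and contact force between the fingers and thermometer above 1 N), for 0.1 s.
At the end, for the whole second after the job is handed in: The thermometer is held still in the fingers and by nothing else, dial centre within 25 mm of the point 150 mm in front of the lens, face square to the lens within 0.2 rad, stem down in the camera's picture within 0.2 rad, stem clear of shelf and caddy (distance between thermometer and view below 0.025 m and angle between the x axis of thermometer and the x axis of cam_head, either way round below 0.2 rad and angle between the z axis of thermometer and the z axis of cam_head, either way round below 0.2 rad and x of lens in the frame of thermometer above 0.05 m and z of stem_tip in the frame of cam_head below -0.05 m and contact force between the fingers and thermometer above 1 N and contact force between thermometer and caddy below 0.1 N and contact force between thermometer and cam_clamp below 0.1 N and height (world z) of stem_tip above 0.03 m and linear speed of thermometer below 0.02 m/s and angular speed of thermometer below 0.15 rad/s); the arm keeps its last pose, push and grip.
It fails at once if a skewer in the caddy is disturbed (moved over 20 mm) (distance of any of ring_skewer, wood_skewer from where it was at the start of the episode above 0.02 m).
It fails at once if the brush, jar or a tong tip is disturbed (moved over 30 mm) (distance of any of brush, jar, tong_tip_a, tong_tip_b from where it was at the start of the episode above 0.03 m).
It fails at once if the camera is touched (contact force between any of the arm, the fingers, thermometer and cam_clamp above 1 N or distance of lens from where it was at the start of the episode above 0.01 m).
It also fails if it takes over 40 s, if anything falls off the work surface, if the arm or the gripper's body presses on something with over 40 N, if the wrist force passes 120 N, or if a joint passes its speed limit or range.

ROBOT

A 6-joint arm with a two-finger parallel gripper is mounted at the origin on the work surface. World frame = base frame: x ahead of the robot, y to its left, z up, the work surface at z = 0. Lengths are in m, angles in rad, forces in N, time in s.
With the tool pointing down it reaches from about 0.3 to 0.775 m from the base axis. Payload 14.6 kg.
Tool frame: the origin (TCP) lies on the centre line of the jaws, within the pads' length; the fingertips stand ctrl.tcp_to_tips ahead of it and the grasp point (between the pads) lies 2 mm behind it (ctrl.tcp_to_tips is the distance from the TCP to the fingertips, in m); z points along the fingers, y is the line along which they close (so a half turn about z gives the same grasp; the last joint's range is limited). The gripper opens to 94 mm and grips with 3 to 60 N. Pads are 16 mm wide; open, the fingers measure 119 mm over their backs; the gripper's body (75 mm by 177 mm) begins 78 mm behind the grasp point.
Start: joints at [1.04, 0.3, 1.521, -0, 1.321, -0.067], TCP at [0.246, 0.492, 0.222] pointing down, gripper open.
Joint ranges: [-3.03, 3.03], [-0.79, 2.21], [0.23, 2.52], [-1.04, 4.18], [0, 3.07], [-2.55, 2.55]. Speed limits (rad/s): [2.22, 2.22, 2.57, 3.14, 3.14, 3.14].

INTERFACE

Orientations are given as [roll, pitch, yaw] about the fixed x, y, z axes, in that order (R = Rz(yaw) Ry(pitch) Rx(roll)).
In Python, from station import telemetry, viewer, hand_in, ctrl gives the robot as it stands.
- The arm moves only by the tool step_arm, never from a script. Its argument "plan" is a list of rows, each an object of numbers: "dx", "dy", "dz": the shift along the tool's x, y, z scaled (see below); "rx", "ry", "rz": the turn, a rotation vector about the tool's x, y, z scaled (see below); "claw": the closure, from 0 (fully open) to 1 (shut). In form: [{"dx": .., "dy": .., "dz": .., "rx": .., "ry": .., "rz": .., "claw": ..}, ...]. A call has 1 to 10 rows; each row shifts and turns the commanded pose from where the row before left it, along the tool's axes as they then stand; what a row does not reach is not made up. The controller multiplies each number of a shift by 0.1 m and each number of a turn by 90 degrees. A row lasts 1/10 s, in which the tool goes at most 50 mm and 8.59 degrees, less where a joint would pass 70% of its speed; a pose out of reach is approached as far as the arm can. A call with a number of a shift or a turn outside -1 to 1 is refused whole. A call with a gripper value outside its range is refused whole. The fingers move at their own pace and stop on an object; "grip_force" is the grip in N (left out, the last holds). Time passes only in rows, so rows that do not move let the fingers close. It gives the time, the measured TCP pose, the force, the opening and the grip force at its end, in the units of the state.
- telemetry.get_obs(): the state, without advancing time (a new reading comes with each control period).
- viewer.camera(name): name is "scene" or "top" or "wrist"; returns a dict with "img" (480x640x3 uint8, red, green, blue), "z_map" (480x640 float32, m along the optical axis (not along the pixel's ray), 0 where there is no reading), "fx", "fy", "cx", "cy" (pixels), "R" (3x3) and "t" (3): a world point X has camera coordinates R X + t; the wrist camera has in their place "tool_from_camera" (4x4, takes a point from camera to tool coordinates, whose origin is the TCP and whose axes are the flange's). Camera axes: x right, y down, z forward; pixel columns grow to the right and rows downward; lengths in m; the calibration is good to about 2 mm. The wrist camera is an equidistant fisheye: a pixel r from the principal point sees the ray r / f radians off the axis. A picture is of the moment at which its call begins: read the wrist's pose just before it.
- hand_in(): hands the job in; it is judged then, once.
Trained networks look in a picture, given as the dict that the camera call returned (one of the last four; its "shot" number tells which), for a name from the list of things; names that differ only in an ending like _2 or _b are one class to them, and where a whole thing is asked for, a point or a joint stands for the part that bears it (a point fixed in the world has none). Each returns a list of dicts, best first, with "score" (0 to 1); they miss things now and then, are a little off and sometimes report something else, mostly with a low value. They report only what shows in the picture. A call takes as long as a camera call. They do not tell look-alikes from the thing itself.
- viewer.recognise(target, picture): "rect" ([left, top, right, bottom] in pixels, round what is visible of it).
The state is a dict: "time_s": time; "qpos": joint angles; "joint_vel": joint speeds; "tau": joint torques, N m; "ee_pos": TCP position; "eef_rot": TCP orientation; "force": force on the tool from outside, world axes, zero at the start; "moment": the same for the moment, N m; "grip_width": finger opening in m; "grip_force": force on a finger pad.
Only numpy, scipy, OpenCV 4.12 (cv2) and the standard library are available. Lean on these libraries where they do the work, as an engineer would, in place of code of your own. Each camera call takes 0.05 s, during which the arm holds its last target. There are 200 camera calls.

## Working session

There is one attempt and no reset: what is moved stays moved. The work goes in short steps, Python scripts to look and compute and a tool call to move; the robot and the scene stay as the last step left them, time stands still between calls to the robot, and variables do not carry over. Pictures are saved under pics/ and viewed, at most 10 in all, crops included, and the job is handed in when it is done.

Besides the shell and the picture viewer there is one more tool, called after "Emit:" as name(argument=value, ...), one argument or row to a line, values as JSON. step_arm: Moves the arm, as the interface text tells. Shifts and turns lie within -1 to 1; 1 stands for 0.1 m of shift or 90 degrees of turn. Its arguments: {"type":"object","properties":{"plan":{"type":"array"},"grip_force":{"type":"number"}},"required":["plan"]}

```bash
mkdir -p pics
cat > h.py <<'E'
import numpy as np,cv2
from scipy.spatial.transform import Rotation as Rn
from station import telemetry,viewer,hand_in,ctrl
def save(p,n): cv2.imwrite('pics/'+n+'.png',p['img'][:,:,::-1])
def pts(p):
    z=p['z_map'];v,u=np.mgrid[:480,:640]
    c=np.stack([(u-p['cx'])/p['fx']*z,(v-p['cy'])/p['fy']*z,z],-1)
    w=(c-p['t'])@p['R']; w[z==0]=np.nan
    return w
E
python3 - <<'E'
from h import *
o=telemetry.get_obs();print(o['time_s'],o['ee_pos'],o['eef_rot'],ctrl.tcp_to_tips)
a=viewer.camera('scene');b=viewer.camera('top')
for p,n in((a,'scene'),(b,'top')):
    save(p,n);w=pts(p)
    print(n,'cam pos',-p['R'].T@p['t'])
    for t in('thermometer','cam_head','caddy','ring_skewer','wood_skewer','brush','jar','tong_tip_a','cam_clamp'):
        for d in viewer.recognise(t,p)[:3]:
            r=np.array(d['rect']).astype(int);q=w[r[1]:r[3]+1,r[0]:r[2]+1].reshape(-1,3)
            print(t,round(d['score'],2),r,np.nanmedian(q,0).round(3))
E
```

```text
0.0 [0.2459185  0.4916786  0.22189239] [-3.14041736e+00 -6.31832663e-05  2.67778301e+00] 0.017
scene cam pos [0.84611723 0.57357299 0.6648813 ]
thermometer 0.88 [389 330 410 385] [0.481 0.272 0.002]
thermometer 0.82 [412 435 445 479] [0.591 0.422 0.121]
thermometer 0.8 [324 321 337 358] [0.603 0.232 0.158]
cam_head 0.85 [153 143 196 176] [ 0.645 -0.221  0.268]
caddy 0.8 [266 294 411 478] [0.606 0.236 0.01 ]
ring_skewer 0.45 [362 381 375 403] [0.598 0.318 0.117]
wood_skewer 0.48 [291 295 302 312] [0.6   0.133 0.144]
brush 0.57 [256 206 330 236] [ 0.388 -0.226  0.002]
brush 0.29 [361 380 372 404] [0.6   0.317 0.117]
jar 0.74 [429 323 480 373] [0.377 0.292 0.032]
jar 0.54 [397 308 415 332] [0.381 0.179 0.01 ]
jar 0.34 [153 140 195 178] [ 0.642 -0.229  0.263]
tong_tip_a 0.75 [399 309 419 332] [0.377 0.182 0.01 ]
tong_tip_a 0.47 [351 244 367 263] [ 0.332 -0.039  0.01 ]
cam_clamp 0.76 [153 141 212 302] [ 0.633 -0.461  0.001]
top cam pos [0.31264014 0.05287433 1.28701216]
thermometer 0.7 [126 198 156 217] [0.596 0.433 0.002]
thermometer 0.68 [223 185 248 204] [0.6   0.22  0.116]
thermometer 0.56 [202 236 223 255] [0.508 0.277 0.002]
cam_head 0.93 [450 131 488 162] [ 0.65  -0.228  0.286]
cam_head 0.29 [348 311 372 335] [ 0.338 -0.035  0.004]
caddy 0.58 [172 172 304 229] [0.595 0.224 0.112]
ring_skewer 0.66 [450 131 485 163] [ 0.649 -0.225  0.286]
wood_skewer 0.5 [275 188 284 199] [0.601 0.131 0.147]
brush 0.66 [426 250 458 333] [ 0.402 -0.218  0.002]
jar 0.48 [180 190 194 204] [0.604 0.325 0.115]
tong_tip_a 0.77 [252 289 275 319] [0.385 0.178 0.002]
tong_tip_a 0.67 [349 310 373 334] [ 0.34  -0.037  0.004]
cam_clamp 0.72 [425 131 488 196] [ 0.658 -0.264  0.001]
```

View pics/scene.png

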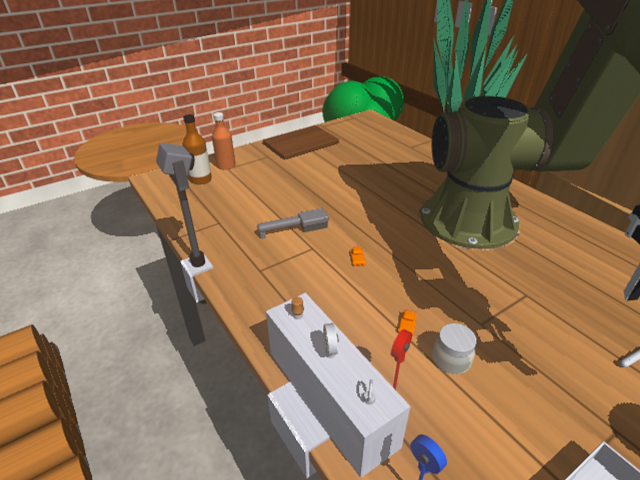

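View pics/top.png

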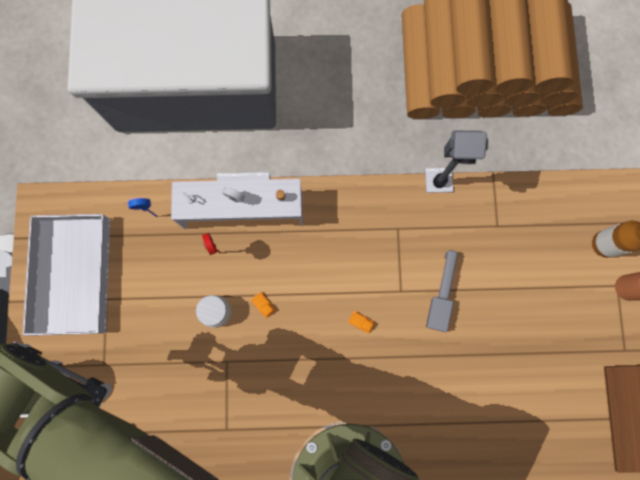

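The steel thermometer is in the middle caddy hole (scene ~(330,340), top ~(235,195)); the wood and ring skewers are on either side of it, the red and blue ones are look-alikes, and the camera head is at scene (175,158). Next I fit both poses from the depth maps.

```bash
cat > fit.py <<'E'
from h import *
from scipy.optimize import least_squares
def sd(q,h):  # signed distance to box
    d=np.abs(q)-h; return np.linalg.norm(np.maximum(d,0),axis=1)+np.minimum(d.max(1),0)
def headR(p,t): return Rn.from_euler('zy',[p,t]).as_matrix()  # local -x down: tilt sign
def fit_head(P,z=.27):
    best=None
    for p0 in(-.2,0,.2):
      for t0 in(-.3,):
        f=lambda v: sd((P-v[:3])@headR(v[3],v[4]),np.array([.025,.029,.022]))
        s=least_squares(lambda v:np.r_[f(v),3*(v[2]-z)],[*np.median(P,0)[:2],z,p0,t0],loss='soft_l1',f_scale=.002)
        if best is None or s.cost<best.cost: best=s
    return best.x,np.median(np.abs(f(best.x)))
E
python3 - <<'E'
from fit import *
a=viewer.camera('scene');b=viewer.camera('top')
W=[pts(p).reshape(-1,3) for p in(a,b)]
sel=lambda w,c,r:w[(np.abs(w-c)<r).all(1)]
for i,w in enumerate(W):
    d=sel(w,[.6,.23,.155],[.035,.035,.022]);d=d[d[:,2]>.133]
    c=d[:,:2].mean(0);u,s,v=np.linalg.svd(d[:,:2]-c);print('dial',i,len(d),d.mean(0).round(4),d.max(0).round(3),d.min(0).round(3),'dir y',v[0],s)
H=[sel(w,[.645,-.222,.27],[.06,.06,.05]) for w in W]
P=np.r_[H[0],H[1]]
for n,Q in(('both',P),('scene',H[0]),('top',H[1])):
    x,e=fit_head(Q);print(n,len(Q),x.round(4),e)
    R=headR(x[3],x[4]);print('view',x[:3]-.185*R[:,0],'headx',R[:,0])
E
```

```text
dial 0 393 [0.6042 0.2329 0.162 ] [0.615 0.249 0.175] [0.589 0.205 0.134] dir y [0.31815787 0.94803775] [0.22456741 0.09626877]
dial 1 217 [0.5973 0.222  0.1624] [0.614 0.246 0.175] [0.585 0.2   0.135] dir y [0.37365883 0.92756621] [0.18029988 0.07312444]
both 2417 [ 0.6544 -0.2269  0.268  -0.0937 -0.5194] 0.002193134446700811
view [ 0.49451828 -0.20954503  0.17659979] headx [ 0.86431173 -0.09357391  0.49417523]
scene 1199 [ 0.6549 -0.2262  0.2676 -0.0974 -0.7049] 0.002745762571750642
view [ 0.51467646 -0.20819089  0.14824874] headx [ 0.75804834 -0.09721132  0.64491292]
top 1218 [ 0.6538 -0.2283  0.2679 -0.0773 -0.4584] 0.001634368451162407
view [ 0.48843725 -0.21402664  0.18627171] headx [ 0.89407961 -0.07719412  0.44120598]
```

```bash
cat >> h.py <<'E'
def go(pos,R):
    o=telemetry.get_obs();R0=Rn.from_euler('xyz',o['eef_rot']).as_matrix()
    s=R0.T@(np.array(pos)-o['ee_pos'])/.1; r=Rn.from_matrix(R0.T@R).as_rotvec()/(np.pi/2)
    print('total shift',s.round(3),'turn',r.round(4),'rows>=',max(np.linalg.norm(s)/.5,np.linalg.norm(r)*90/8.59).round(1),o['time_s'])
def down(y): return Rn.from_euler('xyz',[np.pi,0,y]).as_matrix()
E
python3 - <<'E'
from h import *
go([.6,.2245,.27],down(np.pi-.352))
from station import viewer
a=viewer.camera('scene');b=viewer.camera('top')
rng=np.random.default_rng(0)
for p in(a,b):
    w=pts(p).reshape(-1,3);P=w[(np.abs(w-[.65,-.225,.27])<[.06,.06,.05]).all(1)]
    for k in range(3):
        best=np.zeros(len(P),bool)
        for i in range(800):
            t=P[rng.choice(len(P),3,False)];n=np.cross(t[1]-t[0],t[2]-t[0]);l=np.linalg.norm(n)
            if l<1e-5: continue
            m=np.abs((P-t[0])@n/l)<.0015
            if m.sum()>best.sum(): best=m
        Q=P[best];n=np.linalg.svd(Q-Q.mean(0))[2][2];print(best.sum(),'n',n.round(3),'c',Q.mean(0).round(4));P=P[~best]
        if len(P)<100:break
E
```

```text
total shift [-4.362 -0.808 -0.476] turn [ 0.     -0.     -0.0712] rows>= 8.9 1.1
305 n [-0.075 -0.987 -0.142] c [ 0.6574 -0.1989  0.266 ]
219 n [-0.39  0.03  0.92] c [ 0.6474 -0.2257  0.2917]
184 n [ 0.913 -0.037  0.407] c [ 0.6763 -0.2284  0.2816]
450 n [-0.367  0.037  0.929] c [ 0.6482 -0.2285  0.2898]
208 n [ 0.358 -0.049 -0.932] c [ 0.6454 -0.2298  0.2858]
138 n [ 0.373 -0.04  -0.927] c [ 0.6511 -0.2235  0.2931]
```

Emit:
step_arm(
  plan=[
    {"dz": -0.24, "claw": 0},
    {"dx": -0.2, "dz": -0.24, "claw": 0},
    {"dx": -0.42, "dy": -0.08, "claw": 0},
    {"dx": -0.42, "dy": -0.08, "claw": 0},
    {"dx": -0.42, "dy": -0.08, "claw": 0},
    {"dx": -0.42, "dy": -0.1, "claw": 0},
    {"dx": -0.42, "dy": -0.1, "claw": 0},
    {"dx": -0.42, "dy": -0.1, "rz": -0.02, "claw": 0},
    {"dx": -0.42, "dy": -0.1, "rz": -0.03, "claw": 0},
    {"dx": -0.42, "dy": -0.08, "rz": -0.02, "claw": 0},
  ],
  grip_force=50,
)

```text
$.plan[0]: bad value
```

Run:
```python
from h import *
o=telemetry.get_obs();print(o['ee_pos'],o['eef_rot'],o['qpos'])
go([.6,.2245,.27],down(np.pi-.352))
```

```text
[0.24603576 0.49191592 0.22245553] [ 3.14152764e+00 -3.15545812e-05  2.67781759e+00] [ 1.04041262e+00  2.99902924e-01  1.52097272e+00  3.69622728e-05
  1.32065424e+00 -6.66177836e-02]
total shift [-4.362 -0.808 -0.476] turn [ 0.     -0.     -0.0712] rows>= 8.9 1.2
```

Emit:
step_arm(
  plan=[
    {"dx": 0, "dy": 0, "dz": -0.24, "rx": 0, "ry": 0, "rz": 0, "claw": 0},
    {"dx": -0.3, "dy": -0.05, "dz": -0.24, "rx": 0, "ry": 0, "rz": 0, "claw": 0},
    {"dx": -0.45, "dy": -0.08, "dz": 0, "rx": 0, "ry": 0, "rz": 0, "claw": 0},
    {"dx": -0.45, "dy": -0.08, "dz": 0, "rx": 0, "ry": 0, "rz": 0, "claw": 0},
    {"dx": -0.45, "dy": -0.08, "dz": 0, "rx": 0, "ry": 0, "rz": 0, "claw": 0},
    {"dx": -0.45, "dy": -0.08, "dz": 0, "rx": 0, "ry": 0, "rz": 0, "claw": 0},
    {"dx": -0.45, "dy": -0.08, "dz": 0, "rx": 0, "ry": 0, "rz": 0, "claw": 0},
    {"dx": -0.45, "dy": -0.08, "dz": 0, "rx": 0, "ry": 0, "rz": 0, "claw": 0},
    {"dx": -0.45, "dy": -0.08, "dz": 0, "rx": 0, "ry": 0, "rz": 0, "claw": 0},
    {"dx": -0.45, "dy": -0.1, "dz": 0, "rx": 0, "ry": 0, "rz": -0.07, "claw": 0},
  ],
  grip_force=50,
)

```text
time_s: 2.2
ee_pos: [0.5644, 0.2526, 0.2705]
eef_rot: [3.141, 0.0, 2.788]
force: [0.2, 0.3, -0.3]
grip_width: 0.094
grip_force: 0.0
```

```bash
cat >> h.py <<'E'
def wpts():
    o=telemetry.get_obs();p=viewer.camera('wrist')
    z=p['z_map'];v,u=np.mgrid[:480,:640];x=(u-p['cx'])/p['fx'];y=(v-p['cy'])/p['fy'];th=np.hypot(x,y)+1e-9
    t=np.tan(np.minimum(th,1.5))/th
    c=np.stack([x*t*z,y*t*z,z,np.ones_like(z)],-1)@p['tool_from_camera'].T
    w=c[...,:3]@Rn.from_euler('xyz',o['eef_rot']).as_matrix().T+o['ee_pos'];w[(z==0)|(th>1.4)]=np.nan
    return o,p,w
E
python3 - <<'E'
from h import *
o,p,w=wpts();save(p,'w1');print(o['ee_pos'],o['eef_rot'],o['qpos'].round(2))
q=w.reshape(-1,3);d=q[(np.abs(q-[.6,.2245,.16])<[.035,.035,.02]).all(1)]
for lo in(.14,.155,.165):
    e=d[d[:,2]>lo];c=e[:,:2].mean(0);u,s,v=np.linalg.svd(e[:,:2]-c);print(len(e),c,e.min(0).round(3),e.max(0).round(3),v[0],s)
    r=cv2.minAreaRect(e[:,:2].astype(np.float32)*1000);print(r)
go([.6,.2245,.148],down(np.pi-.352))
E
```

```text
[0.56441543 0.2526149  0.27047891] [3.14147155e+00 8.00727765e-05 2.78839934e+00] [ 0.36  0.43  1.24  0.    1.48 -0.86]
1603 [0.59805636 0.22630934] [0.586 0.202 0.14 ] [0.616 0.248 0.174] [-0.40936834 -0.9123692 ] [0.48104521 0.18509024]
((599.5076293945312, 225.58917236328125), (44.82032012939453, 18.920684814453125), 68.582275390625)
1258 [0.59899536 0.2256454 ] [0.586 0.202 0.155] [0.616 0.247 0.174] [-0.41490611 -0.90986423] [0.41527138 0.16100728]
((599.4223022460938, 225.3770294189453), (44.43798065185547, 18.56301498413086), 65.86231231689453)
808 [0.60021895 0.22541615] [0.588 0.206 0.165] [0.614 0.244 0.174] [0.39893811 0.91697785] [0.27263373 0.12153724]
((601.3853759765625, 225.26498413085938), (35.812625885009766, 14.867351531982422), 65.68029022216797)
total shift [-0.377 -0.114  1.217] turn [-0.0008  0.0005  0.0049] rows>= 2.6 2.25
```

Emit:
step_arm(
  plan=[
    {"dx": -0.38, "dy": -0.11, "dz": 0, "rx": 0, "ry": 0, "rz": 0, "claw": 0},
    {"dx": 0, "dy": 0, "dz": 0.1, "rx": 0, "ry": 0, "rz": 0.036, "claw": 0},
    {"dx": 0, "dy": 0, "dz": 0.3, "rx": 0, "ry": 0, "rz": 0, "claw": 0},
    {"dx": 0, "dy": 0, "dz": 0.3, "rx": 0, "ry": 0, "rz": 0, "claw": 0},
    {"dx": 0, "dy": 0, "dz": 0.2, "rx": 0, "ry": 0, "rz": 0, "claw": 0},
  ],
)

```text
time_s: 2.75
ee_pos: [0.5943, 0.2302, 0.1781]
eef_rot: [-3.14, -0.002, 2.731]
force: [-0.1, -0.3, -0.4]
grip_width: 0.0938
grip_force: 0.0
```

Run:
```python
from h import *
o,p,w=wpts();save(p,'w2');go([.6,.225,.148],down(np.pi-.41))
q=w.reshape(-1,3);d=q[(np.abs(q-[.6,.2245,.16])<[.035,.035,.02]).all(1)]
for lo in(.14,.155,.165):
    e=d[d[:,2]>lo]
    if len(e)>20: print(len(e),e.min(0).round(3),e.max(0).round(3),cv2.minAreaRect(e[:,:2].astype(np.float32)*1000))
```

```text
total shift [-0.081 -0.018  0.272] turn [-0.0025 -0.0029 -0.0004] rows>= 0.6 2.8
3681 [0.567 0.19  0.14 ] [0.616 0.248 0.18 ] ((593.836669921875, 214.33917236328125), (69.72927856445312, 21.071998596191406), 59.527706146240234)
2941 [0.567 0.19  0.155] [0.616 0.247 0.18 ] ((593.8993530273438, 214.28897094726562), (69.7843017578125, 20.973106384277344), 59.315834045410156)
1974 [0.567 0.19  0.165] [0.614 0.243 0.18 ] ((593.0, 212.23428344726562), (66.10720825195312, 19.010658264160156), 57.12562942504883)
```

View pics/w2.png

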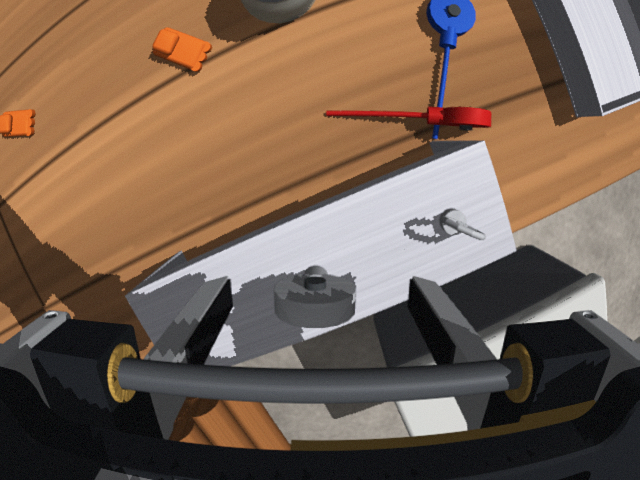

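The dial (≈(315,300)) sits centred between the jaws and parallel to the closing line. I'll go down and close.

Emit:
step_arm(
  plan=[
    {"dx": -0.08, "dy": -0.02, "dz": 0.05, "rx": 0, "ry": 0, "rz": 0, "claw": 0},
    {"dx": 0, "dy": 0, "dz": 0.11, "rx": 0, "ry": 0, "rz": 0, "claw": 0},
    {"dx": 0, "dy": 0, "dz": 0.11, "rx": 0, "ry": 0, "rz": 0, "claw": 0},
    {"dx": 0, "dy": 0, "dz": 0, "rx": 0, "ry": 0, "rz": 0, "claw": 0},
    {"dx": 0, "dy": 0, "dz": 0, "rx": 0, "ry": 0, "rz": 0, "claw": 1},
    {"dx": 0, "dy": 0, "dz": 0, "rx": 0, "ry": 0, "rz": 0, "claw": 1},
    {"dx": 0, "dy": 0, "dz": 0, "rx": 0, "ry": 0, "rz": 0, "claw": 1},
    {"dx": 0, "dy": 0, "dz": 0, "rx": 0, "ry": 0, "rz": 0, "claw": 1},
    {"dx": 0, "dy": 0, "dz": 0, "rx": 0, "ry": 0, "rz": 0, "claw": 1},
    {"dx": 0, "dy": 0, "dz": 0, "rx": 0, "ry": 0, "rz": 0, "claw": 1},
  ],
  grip_force=50,
)

```text
time_s: 3.8
ee_pos: [0.6015, 0.2254, 0.1535]
eef_rot: [3.142, 0.0, 2.731]
force: [0.2, -0.1, 0.6]
grip_width: 0.0495
grip_force: 0.0
```

Emit:
step_arm(
  plan=[
    {"dx": 0, "dy": 0, "dz": 0.055, "rx": 0, "ry": 0, "rz": 0, "claw": 0.35},
    {"dx": 0, "dy": 0, "dz": 0, "rx": 0, "ry": 0, "rz": 0, "claw": 0.35},
    {"dx": 0, "dy": 0, "dz": 0, "rx": 0, "ry": 0, "rz": 0, "claw": 1},
    {"dx": 0, "dy": 0, "dz": 0, "rx": 0, "ry": 0, "rz": 0, "claw": 1},
    {"dx": 0, "dy": 0, "dz": 0, "rx": 0, "ry": 0, "rz": 0, "claw": 1},
    {"dx": 0, "dy": 0, "dz": 0, "rx": 0, "ry": 0, "rz": 0, "claw": 1},
  ],
  grip_force=50,
)

```text
time_s: 4.4
ee_pos: [0.6015, 0.2254, 0.148]
eef_rot: [3.142, 0.0, 2.731]
force: [0.1, 0.3, -0.5]
grip_width: 0.0449
grip_force: 50.0
```

Gripped at the 45 mm width (force 50 N). Now I'll lift straight up slowly.

Emit:
step_arm(
  plan=[
    {"dx": 0, "dy": 0, "dz": -0.1, "rx": 0, "ry": 0, "rz": 0, "claw": 1},
    {"dx": 0, "dy": 0, "dz": -0.2, "rx": 0, "ry": 0, "rz": 0, "claw": 1},
    {"dx": 0, "dy": 0, "dz": -0.2, "rx": 0, "ry": 0, "rz": 0, "claw": 1},
    {"dx": 0, "dy": 0, "dz": -0.2, "rx": 0, "ry": 0, "rz": 0, "claw": 1},
    {"dx": 0, "dy": 0, "dz": -0.2, "rx": 0, "ry": 0, "rz": 0, "claw": 1},
    {"dx": 0, "dy": 0, "dz": -0.2, "rx": 0, "ry": 0, "rz": 0, "claw": 1},
    {"dx": 0, "dy": 0, "dz": -0.2, "rx": 0, "ry": 0, "rz": 0, "claw": 1},
    {"dx": 0, "dy": 0, "dz": -0.1, "rx": 0, "ry": 0, "rz": 0, "claw": 1},
    {"dx": 0, "dy": 0, "dz": 0, "rx": 0, "ry": 0, "rz": 0, "claw": 1},
    {"dx": 0, "dy": 0, "dz": 0, "rx": 0, "ry": 0, "rz": 0, "claw": 1},
  ],
)

```text
time_s: 5.4
ee_pos: [0.6013, 0.2254, 0.2872]
eef_rot: [-3.141, -0.001, 2.731]
force: [0.3, -0.2, -1.6]
grip_width: 0.0449
grip_force: 50.0
```

Run:
```python
from h import *
a=viewer.camera('scene')
cv2.imwrite('pics/s2.png',cv2.resize(a['img'][100:480,140:520,::-1],(570,570)))
w=pts(a).reshape(-1,3);q=w[(np.abs(w-[.6,.225,.2])<[.035,.035,.08]).all(1)]
for z in np.arange(.13,.28,.015):
    e=q[np.abs(q[:,2]-z)<.0075]
    if len(e): print(z.round(3),len(e),np.median(e,0).round(4))
```

```text
0.16 6 [0.5991 0.2231 0.1664]
0.175 27 [0.5991 0.2235 0.1762]
0.19 19 [0.5989 0.2247 0.1902]
0.205 20 [0.5996 0.2248 0.2048]
0.22 23 [0.5993 0.2254 0.2197]
0.235 27 [0.5996 0.2261 0.2357]
0.25 9 [0.6011 0.226  0.2447]
0.265 15 [0.6068 0.2243 0.2663]
0.28 30 [0.6059 0.2228 0.2763]
```

View pics/s2.png

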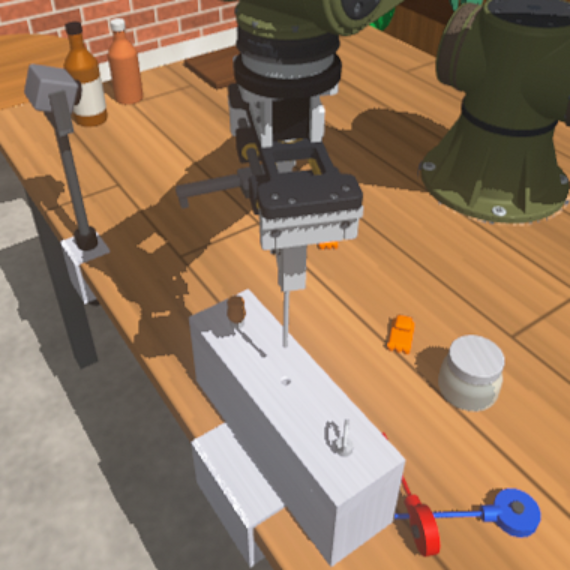

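The thermometer is out and upright, stem tip at about z 0.165. A bar sticks out of the gripper at (210,185), so I'll measure it to check clearance to the camera, and refine the camera head pose.

Run:
```python
from fit import *
o=telemetry.get_obs();a=viewer.camera('scene');b=viewer.camera('top')
R0=Rn.from_euler('xyz',o['eef_rot']).as_matrix()
for n,p in(('scene',a),('top',b)):
    w=pts(p);u=w.reshape(-1,3);q=(u-o['ee_pos'])@R0
    g=q[(np.abs(q[:,0])<.25)&(np.abs(q[:,1])<.25)&(q[:,2]>-.3)&(q[:,2]<.02)&(u[:,2]>.2)]
    for lo in np.arange(-.24,.01,.03):
        e=g[(g[:,2]>=lo)&(g[:,2]<lo+.03)]
        if len(e): print(n,lo.round(2),len(e),e.min(0).round(3),e.max(0).round(3))
    if n=='scene':
        i=w[int(100+185/1.5),int(140+200/1.5)];print('bar end',(i-o['ee_pos'])@R0,i)
        for px in(180,190,215,235): i=w[int(100+188/1.5),int(140+px/1.5)];print(px,(i-o['ee_pos'])@R0,i)
for p,t0,pan in((0,.37,-.08),(0,.39,-.08),(0,.41,-.08),(0,.39,-.05)):
    R=headR(pan,-t0);c=np.array([.656,-.228,.27]);V=c-.185*R[:,0];Rt=np.c_[-R[:,0],R[:,1],-R[:,2]];print(t0,pan,'view',V.round(3))
R=headR(-.08,-.39);V=np.array([.656,-.228,.27])-.185*R[:,0];Rt=np.c_[-R[:,0],R[:,1],-R[:,2]]
go(V+.002*Rt[:,2],Rt)
```

```text
scene -0.24 3604 [-0.061 -0.121 -0.24 ] [ 0.224  0.066 -0.21 ]
scene -0.21 1903 [-0.036 -0.021 -0.21 ] [ 0.038  0.039 -0.18 ]
scene -0.18 1206 [-0.036 -0.037 -0.18 ] [ 0.039  0.039 -0.15 ]
scene -0.15 3121 [-0.033 -0.088 -0.15 ] [ 0.035  0.09  -0.12 ]
scene -0.12 2320 [-0.033 -0.081 -0.12 ] [ 0.035  0.09  -0.09 ]
scene -0.09 551 [-0.033 -0.079 -0.09 ] [ 0.035  0.082 -0.07 ]
scene -0.06 118 [-0.009  0.027 -0.042] [ 0.01   0.037 -0.03 ]
scene -0.03 320 [-0.009 -0.008 -0.03 ] [ 0.01   0.036 -0.   ]
scene 0.0 116 [-0.009 -0.024  0.   ] [0.011 0.036 0.02 ]
bar end [-0.04523695 -0.47498923  0.25072588] [ 0.45280409 -0.22838187  0.03652421]
180 [-0.07747585 -0.47332441  0.25113229] [ 0.48302961 -0.23971767  0.03607615]
190 [-0.0629534  -0.47092111  0.25146355] [ 0.47067134 -0.23172013  0.03576032]
215 [-0.02092317 -0.4757234   0.26072826] [ 0.43020072 -0.21935948  0.02655271]
235 [ 0.01475332 -0.50466482  0.28615762] [ 0.38590045 -0.2316762   0.00119811]
top -0.24 270 [-0.017 -0.12  -0.24 ] [ 0.071  0.013 -0.21 ]
top -0.21 233 [-0.011 -0.038 -0.21 ] [ 0.036  0.012 -0.18 ]
top -0.18 308 [-0.013 -0.041 -0.18 ] [ 0.037  0.018 -0.151]
top -0.15 411 [-0.035 -0.089 -0.15 ] [ 0.023  0.042 -0.12 ]
top -0.12 245 [-0.035 -0.089 -0.12 ] [ 0.033  0.056 -0.09 ]
top -0.09 5 [ 0.033  0.031 -0.089] [ 0.034  0.041 -0.086]
0.37 -0.08 view [ 0.484 -0.213  0.203]
0.39 -0.08 view [ 0.485 -0.213  0.2  ]
0.41 -0.08 view [ 0.487 -0.213  0.196]
0.39 -0.05 view [ 0.485 -0.219  0.2  ]
total shift [-0.696 -4.479  0.892] turn [-0.0611 -0.2429 -0.2076] rows>= 9.2 5.55
```

The "bar" is just the brush lying on the shelf behind, so nothing is attached. I'll carry the thermometer back from the caddy, then sideways.

Emit:
step_arm(
  plan=[
    {"dx": 0.2, "dy": 0, "dz": 0, "rx": 0, "ry": 0, "rz": 0, "claw": 1},
    {"dx": 0.4, "dy": 0, "dz": 0, "rx": 0, "ry": 0, "rz": 0, "claw": 1},
    {"dx": 0.4, "dy": 0, "dz": 0, "rx": 0, "ry": 0, "rz": -0.07, "claw": 1},
    {"dx": 0.2, "dy": -0.2, "dz": 0, "rx": 0, "ry": 0, "rz": -0.07, "claw": 1},
    {"dx": 0, "dy": -0.4, "dz": 0, "rx": 0, "ry": 0, "rz": -0.07, "claw": 1},
    {"dx": 0, "dy": -0.4, "dz": 0, "rx": 0, "ry": 0, "rz": 0, "claw": 1},
    {"dx": 0, "dy": -0.4, "dz": 0, "rx": 0, "ry": 0, "rz": 0, "claw": 1},
    {"dx": 0, "dy": -0.4, "dz": 0, "rx": 0, "ry": 0, "rz": 0, "claw": 1},
    {"dx": 0, "dy": -0.4, "dz": 0, "rx": 0, "ry": 0, "rz": 0, "claw": 1},
    {"dx": 0, "dy": -0.3, "dz": 0, "rx": 0, "ry": 0, "rz": 0, "claw": 1},
  ],
)

```text
time_s: 6.55
ee_pos: [0.4613, 0.0215, 0.2876]
eef_rot: [-3.141, -0.0, 3.06]
force: [0.1, -0.3, -1.1]
grip_width: 0.0455
grip_force: 50.0
```

Run:
```python
from fit import *
R=headR(-.08,-.39);V=np.array([.656,-.228,.27])-.185*R[:,0];Rt=np.c_[-R[:,0],R[:,1],-R[:,2]]
go(V+.002*Rt[:,2],Rt);o,p,w=wpts();print(o['qpos'].round(2),o['ee_pos'])
for d in viewer.recognise('cam_head',p)[:2]: print(d)
```

```text
total shift [-0.439 -2.319  0.896] turn [-0.0201 -0.2478 -0.0008] rows>= 5.0 6.55
[-0.03  0.05  1.66 -0.    1.43 -1.52] [0.46128757 0.02153851 0.28760708]
```

Emit:
step_arm(
  plan=[
    {"dx": 0, "dy": -0.3, "dz": 0, "rx": 0, "ry": -0.06, "rz": 0, "claw": 1},
    {"dx": 0, "dy": -0.4, "dz": 0, "rx": 0, "ry": -0.06, "rz": 0, "claw": 1},
    {"dx": 0, "dy": -0.4, "dz": 0, "rx": 0, "ry": -0.065, "rz": 0, "claw": 1},
    {"dx": 0, "dy": -0.3, "dz": 0, "rx": 0, "ry": -0.065, "rz": 0, "claw": 1},
    {"dx": 0, "dy": -0.2, "dz": 0, "rx": 0, "ry": 0, "rz": 0, "claw": 1},
    {"dx": 0, "dy": 0, "dz": 0, "rx": 0, "ry": 0, "rz": 0, "claw": 1},
  ],
)

```text
time_s: 7.25
ee_pos: [0.4486, -0.1372, 0.2877]
eef_rot: [3.141, 0.392, 3.058]
force: [0.0, 0.7, -1.0]
grip_width: 0.045
grip_force: 50.0
```

Run:
```python
from fit import *
o,p,w=wpts();save(p,'w3');b=viewer.camera('top')
R0=headR(-.08,-.39);c=np.array([.656,-.228,.27])
for n,u in(('wrist',w.reshape(-1,3)),('top',pts(b).reshape(-1,3))):
    l=(u-c)@R0
    P=u[(np.abs(l)<[.035,.036,.03]).all(1)]
    f=lambda v: sd((P-v[:3])@headR(v[3],v[4]),np.array([.025,.029,.022]))
    if len(P)>50:
        s=least_squares(lambda v:np.r_[f(v),10*(v[2]-.27)],[*c,-.08,-.39],loss='soft_l1',f_scale=.0015);print(n,len(P),s.x.round(4),np.median(np.abs(f(s.x))))
R=R0;V=c-.185*R[:,0];Rt=np.c_[-R[:,0],R[:,1],-R[:,2]]
go(V+.002*Rt[:,2],Rt)
```

```text
wrist 990 [ 0.6523 -0.2287  0.2655 -0.3666 -0.4258] 0.0013610553887599668
top 1156 [ 0.654  -0.2284  0.2682 -0.0873 -0.4251] 0.0014975195758956308
total shift [-0.058 -0.744  0.994] turn [-0.0193  0.002   0.0031] rows>= 2.5 7.35
```

View pics/w3.png

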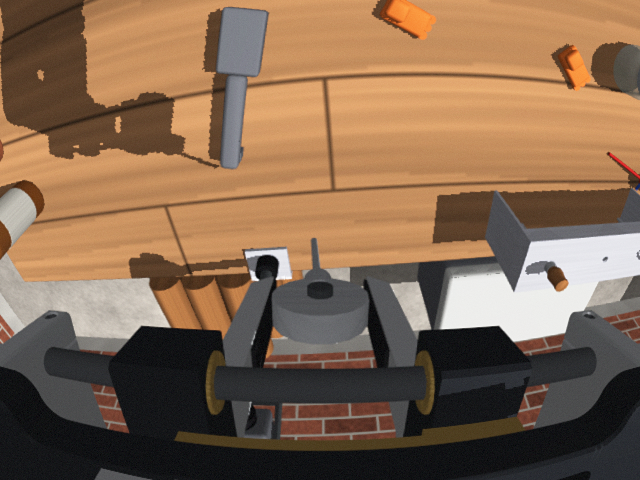

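Emit:
step_arm(
  plan=[
    {"dx": 0, "dy": -0.3, "dz": 0, "rx": -0.01, "ry": -0.004, "rz": 0.002, "claw": 1},
    {"dx": -0.03, "dy": -0.3, "dz": 0.1, "rx": -0.01, "ry": 0, "rz": 0, "claw": 1},
    {"dx": -0.03, "dy": -0.14, "dz": 0.2, "rx": 0, "ry": 0, "rz": 0, "claw": 1},
    {"dx": 0, "dy": 0, "dz": 0.25, "rx": 0, "ry": 0, "rz": 0, "claw": 1},
    {"dx": 0, "dy": 0, "dz": 0.25, "rx": 0, "ry": 0, "rz": 0, "claw": 1},
    {"dx": 0, "dy": 0, "dz": 0.15, "rx": 0, "ry": 0, "rz": 0, "claw": 1},
    {"dx": 0, "dy": 0, "dz": 0, "rx": 0, "ry": 0, "rz": 0, "claw": 1},
    {"dx": 0, "dy": 0, "dz": 0, "rx": 0, "ry": 0, "rz": 0, "claw": 1},
  ],
)

```text
time_s: 8.15
ee_pos: [0.4862, -0.2094, 0.2022]
eef_rot: [3.108, 0.398, 3.059]
force: [-0.1, -0.2, -1.2]
grip_width: 0.045
grip_force: 50.0
```

Run:
```python
from fit import *
o=telemetry.get_obs();a=viewer.camera('scene')
cv2.imwrite('pics/s3.png',cv2.resize(a['img'][100:330,100:400,::-1],(780,598)))
R=headR(-.08,-.40);c=np.array([.655,-.228,.27]);V=c-.185*R[:,0];Rt=np.c_[-R[:,0],R[:,1],-R[:,2]]
go(V+.002*Rt[:,2],Rt)
w=pts(a).reshape(-1,3);l=(w-V)@R
print('in view frame (x,y,z) along stem / dial face')
for z in np.arange(-.125,.03,.015):
    e=l[(np.abs(l[:,2]-z)<.0075)&(np.abs(l[:,0])<.03)&(np.abs(l[:,1])<.022)]
    if len(e): print(z.round(3),len(e),np.median(e,0).round(4))
d=l[(np.abs(l)<[.03,.02,.03]).all(1)&(l[:,2]>-.025)];n=np.linalg.svd(d-np.median(d,0))[2][2];print('face n in head frame',n)
```

```text
total shift [ 0.025 -0.036  0.058] turn [0.0002 0.0005 0.0024] rows>= 0.1 8.2
in view frame (x,y,z) along stem / dial face
-0.125 1 [-0.0003  0.0016 -0.1182]
-0.11 13 [ 0.0017  0.0009 -0.1106]
-0.095 13 [ 0.001   0.0022 -0.0946]
-0.08 15 [ 0.0014  0.003  -0.0786]
-0.065 11 [ 0.002   0.003  -0.0643]
-0.05 15 [ 0.0013  0.0037 -0.0494]
-0.035 13 [ 0.0022  0.0042 -0.0358]
-0.02 40 [ 0.0052  0.008  -0.021 ]
-0.005 69 [ 0.0079 -0.0024 -0.0046]
0.01 73 [ 0.0082 -0.0038  0.0103]
0.025 91 [ 0.0074 -0.0113  0.0256]
face n in head frame [-0.99955484  0.02981602  0.00105876]
```

View pics/s3.png

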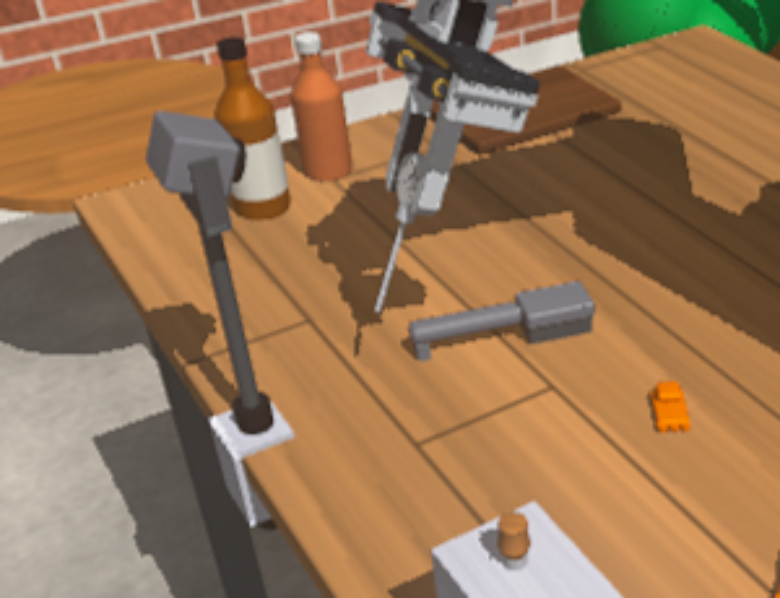

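The thermometer hangs in front of the lens, stem and face parallel to the head's axes. The dial is within about 5 mm of the view point and nothing else was moved, so I'll hand in.

Emit:
step_arm(
  plan=[
    {"dx": 0.02, "dy": -0.03, "dz": 0.05, "rx": 0, "ry": 0, "rz": 0, "claw": 1},
    {"dx": 0, "dy": 0, "dz": 0, "rx": 0, "ry": 0, "rz": 0, "claw": 1},
    {"dx": 0, "dy": 0, "dz": 0, "rx": 0, "ry": 0, "rz": 0, "claw": 1},
    {"dx": 0, "dy": 0, "dz": 0, "rx": 0, "ry": 0, "rz": 0, "claw": 1},
    {"dx": 0, "dy": 0, "dz": 0, "rx": 0, "ry": 0, "rz": 0, "claw": 1},
  ],
)

```text
time_s: 8.7
ee_pos: [0.4857, -0.2133, 0.1966]
eef_rot: [3.109, 0.399, 3.058]
force: [0.1, 0.3, -1.0]
grip_width: 0.0451
grip_force: 50.0
```

```bash
python3 -c "
from station import hand_in
print(hand_in())"
```

```text
the job is handed in; nothing more can be done
None
```

I drew the thermometer out of the caddy and handed the job in at about 8.7 s with it held still in front of the camera; by my measurements the dial is within about 1 cm of the view point and square to the lens within about 0.05 rad, but the hand-in returned no verdict.

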